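# Slide a spent culture dish off its stand into the discard tray

### The arm

A 6-joint arm with a two-finger parallel gripper is mounted at the origin on a cart in front of the work surface, level with it; the furniture and walls round the work are solid. World frame = base frame: x ahead of the robot, y to its left, z up, the work surface at z = 0. Lengths are in m, angles in rad, forces in N, time in s.
With the tool pointing down it reaches from about 0.425 to 0.95 m from the base axis. Payload 3.5 kg.
Tool frame: the origin (TCP) lies midway between the tips of the shut fingers; the grasp point (between the pads) lies 19 mm behind it; z points along the fingers, x is the direction in which the jaws open and shut, and the axes are right-handed (so a half turn about z gives the same grasp; the last joint's range is limited). The gripper opens to 85 mm and grips with 20 to 120 N. Pads are 22 mm wide; open, the fingers measure 114 mm over their backs; the gripper's body (76 mm by 85 mm) begins 54 mm behind the grasp point. The pads swing forward as they close: fully open they stand 13 mm farther back than shut.
Start: joints at [-1.257, 0.286, 1.577, -0, 1.279, -0.15], TCP at [0.302, -0.604, 0.231] pointing down, gripper open.
Joint ranges: [-2.77, 2.77], [-0.9, 2.22], [0.21, 2.48], [-1.53, 4.67], [0.24, 2.81], [-2.84, 2.84]. Speed limits (rad/s): [2.79, 2.79, 3.14, 3.14, 3.14, 3.14].

### API

Orientations are given as a unit quaternion [x, y, z, w].
In Python, from plant import readout, optics, ctrl gives the robot as it stands. The module is installed in compiled form; this text tells all that it offers.
- The arm moves only by the shell command python3 -m crank 'ROWS' [OPENING] [FORCE]. ROWS is text: rows parted by semicolons, each of 6 numbers parted by spaces: the shift along the tool's x, y, z in mm, then the turn, a rotation vector about the tool's x, y, z in rad. In form: dx dy dz ax ay az; .... A call has 1 to 5 rows; each row shifts and turns the commanded pose from where the row before left it, along the tool's axes as they then stand; what a row does not reach is not made up. A row lasts 1/8 s, in which the tool goes at most 62.5 mm and 10.7 degrees, less where a joint would pass 70% of its speed; a pose out of reach is approached as far as the arm can. A call is refused whole if a number of a shift passes 62.5 or a number of a turn 0.188, either way. A call with a gripper value outside its range is refused whole. OPENING is the opening, from -1 (shut) to 1 (fully open), set as the call begins (- or left out, the last holds). The fingers move at their own pace and stop on an object; FORCE is the grip in N (left out, the last holds). Time passes only in rows, so rows that do not move let the fingers close. It gives the time, the measured TCP pose, the force and the opening at its end, in the units of the state.
- readout.get_state(): the state, without advancing time (a new reading comes with each control period).
- optics.read_camera(name): name is "scene" or "top" or "wrist"; returns the picture (420x560x3 uint8, red, green, blue); there is no depth.
- optics.calibration(name): a dict with "mtx" (3x3 intrinsics, pixels), "rvec" (rotation vector, rad) and "tvec" (3), from world to camera coordinates, as OpenCV has them; the wrist camera has in their place "tool_from_camera" (4x4, takes a point from camera to tool coordinates, whose origin is the TCP and whose axes are the tool frame's). Camera axes: x right, y down, z forward; pixel columns grow to the right and rows downward; lengths in m; the calibration is good to about 2 mm. A picture is of the moment at which its call begins: read the wrist's pose just before it. calibration takes no time and is no camera call.
- ctrl.sign_off(): hands the job in, once; it reports no verdict.
Trained networks look in the newest picture that a camera, given by its name, has taken for a name from the list of things; names that differ only in an ending like _2 or _b are one class to them, and where a whole thing is asked for, a point or a joint stands for the part that bears it (a point fixed in the world has none). Each returns a list of dicts, best first, with "p" (0 to 1); they miss things now and then, are a little off and sometimes report something else, mostly with a low value. They report only what shows in the picture. A call takes as long as a camera call.
- optics.recognise(camera, thing): "xy" ([column, row] as shares, 0 to 1, of the picture: columns of its width, rows of its height, amid what is visible of it).
The state is a dict: "time": time; "qpos": joint angles; "dq": joint speeds; "joint_efforts": joint torques, N m; "eef_pos": TCP position; "tcp_rot": TCP orientation; "contact_force": force on the tool from outside, world axes, zero at the start; "wrist_torque": the same for the moment, N m; "opening": opening from 0.0 (shut) to 1.0 (fully open).
Only numpy, scipy, OpenCV 4.12 (cv2) and the standard library are available. Lean on these libraries where they do the work, as an engineer would, in place of code of your own. Each camera call takes 0.05 s, during which the arm holds its last target.

### The job

Clear the spent dish from the parking stand: first take the grey discard tray and push it squarely up against the front of the stand, centred under the stand's open lip. Then press gently on the lid of the dish and slide it flat along its channel, past the spring plungers and off the lip, so that it drops into the tray; leave it lying inside the tray, with the tray still in its place, and do not crack the dish or disturb the notepad, the bottle and the spare dish.

Things in the scene. Friction and masses are not known exactly. Their poses are not given: they have to be found in the camera images.
- stand: Parking stand for one dish, fixed to the bench: white pedestal with an aluminium deck 117 x 100 mm, upper face 60 mm above the bench. Origin: on the bench under the pedestal's centre; z up; -x is its front (towards the robot). On the deck a straight slippery channel runs along x, 68 mm wide (y -34 to 34), open at the front; its walls are 14 mm high (tops at 74 mm).
- dish: Spent covered culture dish in the channel, within a few mm of the back stop: flat clear disc 64 mm across, 14 mm high, 40 to 85 g. Origin: centre of its underside, z up. The lid cracks if a finger presses on it with over 25 N. Shut fingertips pressing with 13 to 17 N drag it past the plungers; with much less they slip. Contact is stiff: feel for it and regulate the force while sliding.
- tray: Loose grey discard tray, an open box 110 mm (x) x 96 mm (y) x 40 mm high, walls 5 mm; its floor slopes up from 5 mm above the bench in front to 34 mm at the back; 0.2 to 0.33 kg, smooth, standing to the right of the place in front of the stand. Origin: centre of its underside, z up. Its +x wall is the back, which goes against the stand's front face, so that the wall stands under the lip.
- tray_grip (a point): Grip point of the tray: in the upright grip block on the outside of its front (-x) wall, 77 mm in front of the tray's origin and 35 mm above the bench. The block is 16 mm wide along the tray's y, sticks out 35 mm along x (to 90 mm from the tray's origin), and reaches 48 mm above the bench, with a thin cap 22 mm wide on top (to 52 mm).
- tray_back (a point): Middle of the lower edge of the tray's back wall (outside), 55 mm behind the tray's origin.
- drop_edge (a point): Middle of the upper edge of the lip where the deck ends in front: stand x = -65 mm, 60 mm above the bench. The lip overhangs the pedestal's front face by 20 mm; its underside is 50 mm above the bench. Axes as the stand's.
- notepad: Bystander: small loose notepad 110 x 75 x 11 mm lying in front on the left, near the robot. Origin: centre of its underside.
- media_bottle: Bystander: loose white bottle with a green cap, 54 mm across, 103 mm high, standing at the back, right of the stand. Origin: centre of its underside.
- spare_dish: Bystander: an equal covered dish, 64 mm across, 14 mm high, lying on the bench right of the stand. Origin: centre of its underside.
- back_stop (a point): Upper inner edge of the stop that closes the channel at the back: stand x = +40 mm, 74 mm above the bench. The channel's rear corners are bevelled. The dish's lid is flush with stop and walls, and there is no room for a finger behind or beside the dish. Axes as the stand's.
- plungers (a point): Midpoint between two sprung steel plungers, one in each channel wall, at stand x = -32 mm, 67 mm above the bench. Each stands 4.5 mm out into the channel and takes 1.9 to 2.7 N to push back; the dish passing between them resists with some 4 to 6 N, then clicks through. Axes as the stand's.
- tray_stop (a point): Middle of the foot of the pedestal's upright front face, against which the tray's back goes: stand x = -45 mm, on the bench. Axes as the stand's.

How it is judged:
On the way, in this order (a step that is already met when the one before it is completed fails the run):
1. the tray stands squarely against the stand's front, centred under the lip (x of tray_back in the frame of stand between -0.06 and -0.035 m and y of tray_back in the frame of stand between -0.015 and 0.015 m and angle between the x axis of tray and the x axis of stand, either way round below 0.15 rad and height (world z) of tray below 0.006 m and angle between tray's own z axis and vertical below 0.1 rad), for 0.2 s.
2. with the tray there, the dish has been slid flat along the channel past the plungers and overhangs the lip (all of step 1 and x of dish in the frame of stand between -0.066 and -0.04 m and y of dish in the frame of stand between -0.006 and 0.006 m and z of dish in the frame of stand above 0.054 m and angle between dish's own z axis and vertical below 0.2 rad), for 0.04 s.
At the end, for the whole second after the job is handed in: The dish rests inside the tray (its centre within the walls and under 34 mm high) and the tray still stands flat against the stand: gap under 15 mm, centred within 15 mm, square within 0.15 rad (all of step 1 and x of dish in the frame of tray between -0.05 and 0.05 m and y of dish in the frame of tray between -0.043 and 0.043 m and height (world z) of dish below 0.034 m and linear speed of each of dish, tray below 0.02 m/s); the robot touches nothing.
It fails at once if a finger presses on the dish with more than 25 N (contact force between the fingers and dish above 25 N).
It fails at once if the notepad is pushed away (more than 25 mm) (distance of notepad from where it was at the start of the episode above 0.025 m).
It fails at once if the bottle is pushed away (more than 25 mm) (distance of media_bottle from where it was at the start of the episode above 0.025 m).
It fails at once if the spare dish is pushed away (more than 25 mm) (distance of spare_dish from where it was at the start of the episode above 0.025 m).
It also fails if it takes over 72 s, if anything falls off the work surface, if the arm or the gripper's body presses on something with over 40 N, if the wrist force passes 120 N, or if a joint passes its speed limit or range.

## Working session

There is one attempt and no reset: what is moved stays moved. The work goes in short steps, Python scripts to look and compute and a shell command to move; the robot and the scene stay as the last step left them, time stands still between calls to the robot, and variables do not carry over. Pictures are saved under pics/ and viewed, and the job is handed in when it is done.

```bash
mkdir -p pics; cat > h.py <<'E'
import numpy as np, cv2
from plant import readout, optics, ctrl
from scipy.spatial.transform import Rotation as R
def shot(c,fn):
    im=optics.read_camera(c); cv2.imwrite('pics/'+fn,im[:,:,::-1]); return im
def cam(c):
    k=optics.calibration(c); K=np.array(k['mtx'])
    if 'rvec' in k:
        Rm=cv2.Rodrigues(np.array(k['rvec'],float))[0]; t=np.array(k['tvec'],float).ravel()
    else:
        s=readout.get_state(); T=np.eye(4);T[:3,:3]=R.from_quat(s['tcp_rot']).as_matrix();T[:3,3]=s['eef_pos']
        W=np.linalg.inv(T@np.array(k['tool_from_camera'])); Rm=W[:3,:3];t=W[:3,3]
    return K,Rm,t
def unproj(c,uv,z):
    K,Rm,t=cam(c); d=Rm.T@np.linalg.solve(K,[uv[0],uv[1],1]); o=-Rm.T@t
    return o+d*(z-o[2])/d[2]
def proj(c,p):
    K,Rm,t=cam(c); q=K@(Rm@np.array(p,float)+t); return q[:2]/q[2]
def st():
    s=readout.get_state()
    print('t%.2f'%s['time'],'p',np.round(s['eef_pos'],4),'rot',np.round(R.from_quat(s['tcp_rot']).as_matrix(),3).tolist(),'F',np.round(s['contact_force'],1),'M',np.round(s['wrist_torque'],2),'op',s['opening'],'q',np.round(s['qpos'],3))
E
python3 - <<'E'
from h import *
for c in['scene','top']:
    shot(c,c+'0.png')
    for n in['stand','dish','tray','tray_grip','notepad','media_bottle','spare_dish','drop_edge','back_stop','plungers']:
        try:
            r=optics.recognise(c,n); print(c,n,[(np.round(np.array(x['xy'])*[560,420],1).tolist(),round(x['p'],2)) for x in r[:2]])
        except Exception as e: print(c,n,e)
st()
E
```

```text
scene stand [([334.8, 207.3], 0.7)]
scene dish [([340.0, 194.7], 0.68)]
scene tray [([266.7, 232.5], 0.73)]
scene tray_grip [([266.5, 233.8], 0.74)]
scene notepad [([258.2, 165.0], 0.57)]
scene media_bottle [([337.9, 297.7], 0.9), ([259.6, 164.1], 0.61)]
scene spare_dish [([332.9, 267.5], 0.97)]
scene drop_edge [([332.8, 210.6], 0.91), ([337.0, 193.3], 0.67)]
scene back_stop [([335.2, 207.5], 0.77), ([258.2, 162.0], 0.73)]
scene plungers [([335.0, 207.3], 0.67)]
top stand [([259.6, 174.1], 0.83)]
top dish [([248.4, 164.1], 0.84)]
top tray [([309.4, 222.8], 0.77)]
top tray_grip [([307.8, 222.8], 0.85), ([257.6, 177.1], 0.41)]
top notepad [([204.6, 271.8], 0.78)]
top media_bottle [([355.8, 140.8], 0.55), ([306.8, 221.4], 0.38)]
top spare_dish [([315.0, 155.8], 0.78)]
top drop_edge [([255.2, 176.6], 0.62), ([207.1, 270.1], 0.43)]
top back_stop [([254.5, 175.6], 0.85)]
top plungers [([254.6, 174.8], 0.7)]
t1.10 p [ 0.302  -0.6037  0.2313] rot [[0.447, -0.894, -0.0], [-0.894, -0.447, 0.0], [-0.0, -0.0, -1.0]] F [-0.1  0.7  0.5] M [-0.01  0.02  0.01] op 1.002308595785137 q [-1.257  0.286  1.577  0.     1.279 -0.15 ]
```

View pics/scene0.png

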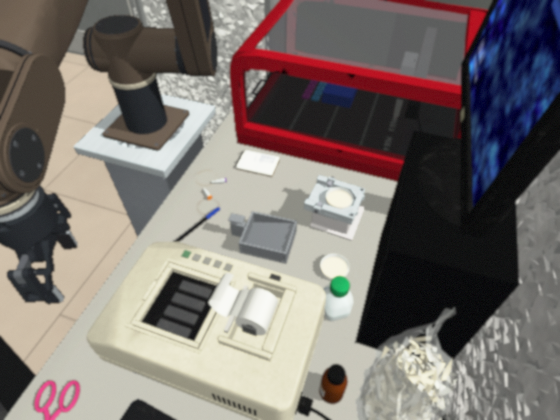

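View pics/top0.png

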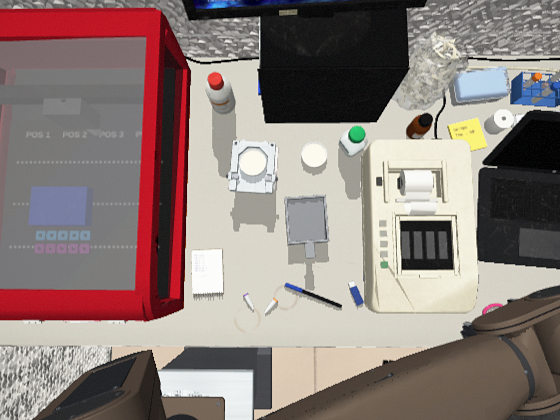

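```bash
python3 - <<'E'
import cv2
a=cv2.imread('pics/top0.png')[120:310,170:390]; cv2.imwrite('pics/top0z.png',cv2.resize(a,(0,0),fx=3.1,fy=3.1,interpolation=cv2.INTER_CUBIC))
E
```

```text
(no output)
```

View pics/top0z.png

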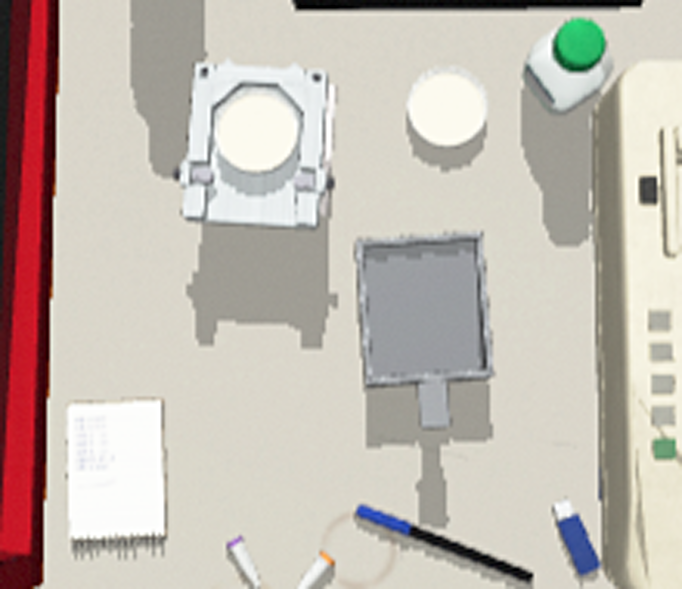

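```bash
python3 - <<'E'
from h import *
f=lambda u,v,z: np.round(unproj('top',(170+u/3.1,120+v/3.1),z),4)
T={k:f(*p,.04)[:2] for k,p in dict(bl=(357,240),br=(482,233),fr=(493,376),fl=(367,385)).items()}
print(T)
c=sum(T.values())/4; ax=(T['bl']+T['br']-T['fl']-T['fr'])/2; print('tray',c,np.linalg.norm(ax),np.arctan2(ax[1],ax[0]))
print('grip end',f(434,428,.052),f(433,380,.045))
S=[f(*p,.074)[:2] for p in [(197,64),(331,70),(320,227),(184,218)]]
print('stand',S); ax=(S[0]+S[1]-S[2]-S[3])/2; ay=(S[0]-S[1]+S[3]-S[2])/2; print(np.linalg.norm(ax),np.arctan2(ax[1],ax[0]),np.linalg.norm(ay),np.arctan2(-ay[0],ay[1]),sum(S)/4)
print('dish',f(257,133,.074)); print('spare',f(448,107,.014),'bottle',f(580,45,.103),'pad',f(117,470,.011),[f(*p,0.011) for p in[(68,402),(162,398),(166,535),(70,540)]])
E
```

```text
{'bl': array([ 0.5525, -0.2349]), 'br': array([ 0.5578, -0.3298]), 'fr': array([ 0.4494, -0.3365]), 'fl': array([ 0.4426, -0.2423])}
tray [ 0.500575 -0.285875] 0.10937744282986325 0.06450041752857727
grip end [ 0.4104 -0.2915  0.052 ] [ 0.4461 -0.2914  0.045 ]
stand [array([ 0.6809, -0.1149]), array([ 0.676 , -0.2155]), array([ 0.5568, -0.2076]), array([ 0.5636, -0.1072])]
0.11850697236871764 -0.06586652767530587 0.10067011721459353 -0.05814334576019683 [ 0.619325 -0.1613  ]
dish [ 0.6278 -0.1605  0.074 ]
spare [ 0.6628 -0.3067  0.014 ] bottle [ 0.6859 -0.3971  0.103 ] pad [ 0.3792 -0.0514  0.011 ] [array([ 0.431 , -0.0123,  0.011 ]), array([ 0.4341, -0.0848,  0.011 ]), array([ 0.3305, -0.0899,  0.011 ]), array([ 0.3266, -0.0169,  0.011 ])]
```

```bash
python3 -m crank '-37 -41 0 0 0 0; -37 -41 0 0 0 0; -37 -41 0 0 0 0; -37 -41 0 0 0 0; -37 -41 0 0 0 0' 0.0; python3 -m crank '-20 -22 0 0 0 0.133; -20 -22 0 0 0 0.133; 0 0 0 0 0 0.133; 0 0 0 0 0 0'; python3 - <<'E'
from h import *
st(); shot('wrist','w1.png'); print(np.array(optics.calibration('wrist')['tool_from_camera']).round(3).tolist())
for n in['tray_grip','tray','dish','stand']: print(n,[(np.round(np.array(x['xy'])*[560,420],1).tolist(),round(x['p'],2)) for x in optics.recognise('wrist',n)[:2]])
E
```

```text
time: 1.72
eef_pos: [0.403, -0.3449, 0.2316]
tcp_rot: [0.851, -0.526, 0.0, 0.0]
contact_force: [-0.3, 0.4, -0.3]
opening: 0.504
time: 2.22
eef_pos: [0.4278, -0.2924, 0.2315]
tcp_rot: [0.73, -0.683, 0.0, 0.0]
contact_force: [0.8, 0.0, 0.0]
opening: 0.502
t2.23 p [ 0.4278 -0.2924  0.2315] rot [[0.067, -0.998, 0.0], [-0.998, -0.067, -0.0], [0.0, -0.0, -1.0]] F [0.8 0.  0. ] M [ 0.08 -0.03 -0.02] op 0.5016542213076951 q [-0.796 -0.063  1.958 -0.     1.247  0.708]
[[1.0, -0.001, 0.0, 0.0], [0.001, 0.958, 0.287, -0.073], [-0.001, -0.287, 0.958, -0.143], [0.0, 0.0, 0.0, 1.0]]
tray_grip [([282.1, 105.9], 0.57)]
tray [([280.5, 107.3], 0.73)]
dish []
stand [([150.2, 13.0], 0.87)]
```

View pics/w1.png

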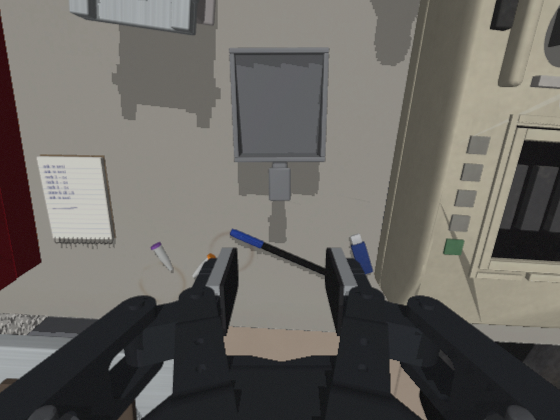

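```bash
python3 - <<'E'
from h import *
f=lambda u,v,z: unproj('wrist',(u,v),z)
for p in[(270,200,.052),(290,200,.052),(270,168,.052),(289,168,.052)]: print(f(*p).round(4))
P=[f(*p,.04)[:2] for p in[(231,50),(328,49),(326,161),(234,161)]];print(np.round(P,4)); a=(P[0]+P[1]-P[2]-P[3])/2; print(sum(P)/4,np.linalg.norm(a),np.arctan2(a[1],a[0]))
b=(P[0]-P[1]+P[3]-P[2])/2;print(np.linalg.norm(b),np.arctan2(-b[0],b[1]))
S=[f(*p,.074)[:2] for p in[(72,11),(191,30)]];print(S)
E
```

```text
[ 0.4078 -0.2829  0.052 ]
[ 0.4091 -0.3039  0.052 ]
[ 0.4417 -0.281   0.052 ]
[ 0.443  -0.3004  0.052 ]
[[ 0.5509 -0.2373]
 [ 0.5578 -0.3298]
 [ 0.4507 -0.3392]
 [ 0.4445 -0.2425]]
[ 0.5009837  -0.28722064] 0.10697370707675855 0.06808247194133464
0.0947784216333714 0.06911588891250756
[array([ 0.56688096, -0.10997456]), array([ 0.55904824, -0.20852502])]
```

```bash
python3 -m crank '0 3 50 0 0 0; 0 0 50 0 0 0; 0 0 50 0 0 0; 0 0 40 0 0 0; 0 0 0 0 0 0'; python3 - <<'E'
from h import *
st(); shot('wrist','w2.png')
E
```

```text
time: 3.1
eef_pos: [0.4222, -0.2909, 0.0379]
tcp_rot: [0.73, -0.684, -0.004, -0.0]
contact_force: [-0.9, 1.2, 0.1]
opening: 0.497
t3.10 p [ 0.4222 -0.2909  0.0379] rot [[0.065, -0.998, -0.006], [-0.998, -0.065, 0.006], [-0.006, 0.006, -1.0]] F [-0.9  1.2  0.1] M [-0.04 -0.02 -0.02] op 0.4970595623044046 q [-0.801  0.19   2.09  -0.     0.871  0.705]
```

View pics/w2.png

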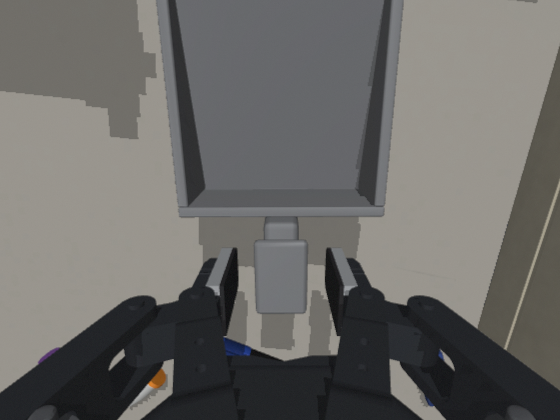

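Straddled: the cap at (281,275) lies centred between the pads at about (222,275) and (340,280). Down and close.

```bash
python3 -m crank '0 -2 22 0 0 0; 0 0 0 0 0 0'; python3 -m crank '0 0 0 0 0 0;0 0 0 0 0 0;0 0 0 0 0 0;0 0 0 0 0 0' -1 50; python3 - <<'E'
from h import *
st(); shot('wrist','w3.png')
E
```

```text
time: 3.4
eef_pos: [0.4271, -0.2933, 0.0205]
tcp_rot: [0.73, -0.684, 0.0, 0.0]
contact_force: [0.8, -0.1, -0.2]
opening: 0.498
time: 3.9
eef_pos: [0.4276, -0.2938, 0.0213]
tcp_rot: [0.73, -0.684, 0.001, 0.0]
contact_force: [-0.0, 1.6, 7.2]
opening: 0.18
t3.90 p [ 0.4276 -0.2938  0.0213] rot [[0.065, -0.998, 0.002], [-0.998, -0.065, -0.002], [0.002, -0.002, -1.0]] F [-0.   1.6  7.2] M [0.24 0.22 0.05] op 0.18000614935222511 q [-0.798  0.226  2.085 -0.     0.828  0.708]
```

View pics/w3.png

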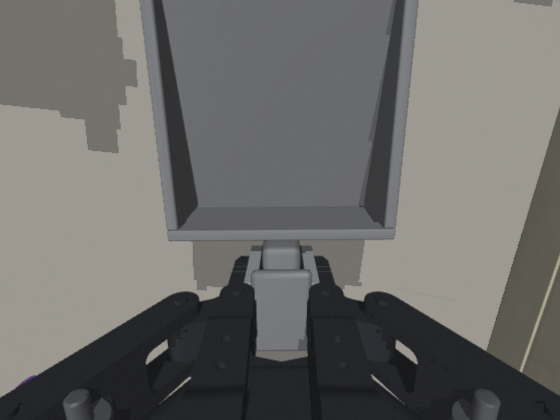

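```bash
python3 -m crank '0 0 -3 0 0 0; -15 -2 0 0 0 0; -24 -3 0 0 0 0; -24 -3 0 0 0 0; -15 -2 0 0 0 0' -1 70;python3 -m crank '-8 -2 0 0 0 0.043; -8 -2 0 0 0 0.043; -8 -2 0 0 0 0.044; 0 0 0 0 0 0' ; python3 - <<'E'
from h import *
st(); shot('wrist','w4.png')
E
```

```text
time: 4.58
eef_pos: [0.4311, -0.2123, 0.0219]
tcp_rot: [0.73, -0.684, -0.001, -0.0]
contact_force: [-0.4, -0.3, -0.6]
opening: 0.178
time: 5.08
eef_pos: [0.4366, -0.1892, 0.0219]
tcp_rot: [-0.684, 0.729, 0.001, -0.0]
contact_force: [0.3, 0.3, -2.7]
opening: 0.172
t5.08 p [ 0.4366 -0.1892  0.0219] rot [[-0.064, -0.998, -0.001], [-0.998, 0.064, 0.001], [-0.001, 0.001, -1.0]] F [ 0.3  0.3 -2.7] M [-0.04  0.11  0.01] op 0.1720739498271232 q [-0.622  0.142  2.184  0.     0.816  1.012]
```

View pics/w4.png

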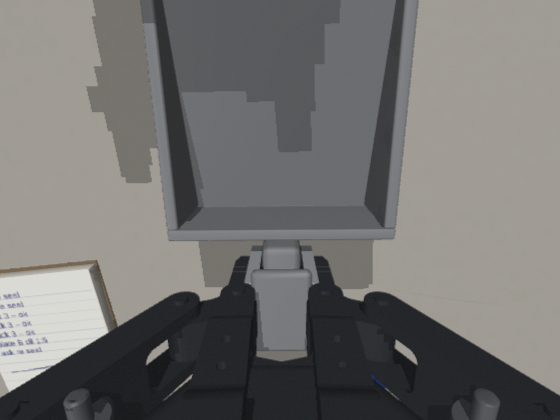

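```bash
python3 -m crank '-13 0 0 0 0 0; -13 0 0 0 0 0; -13 1 0 0 0 0; 0 0 0 0 0 0' ; python3 - <<'E'
from h import *
st(); shot('wrist','w5.png'); a=shot('top','t5.png')[120:310,170:390]; cv2.imwrite('pics/t5z.png',cv2.resize(a[:,:,::-1],(0,0),fx=3.1,fy=3.1,interpolation=cv2.INTER_CUBIC))
E
```

```text
time: 5.62
eef_pos: [0.4383, -0.1499, 0.0221]
tcp_rot: [-0.684, 0.729, 0.0, -0.0]
contact_force: [-0.3, -0.9, -2.5]
opening: 0.172
t5.62 p [ 0.4383 -0.1499  0.0221] rot [[-0.063, -0.998, -0.001], [-0.998, 0.063, 0.0], [-0.0, 0.001, -1.0]] F [-0.3 -0.9 -2.5] M [-0.02  0.19  0.  ] op 0.1722964827099873 q [-0.549  0.115  2.214  0.     0.812  1.085]
```

View pics/t5z.png

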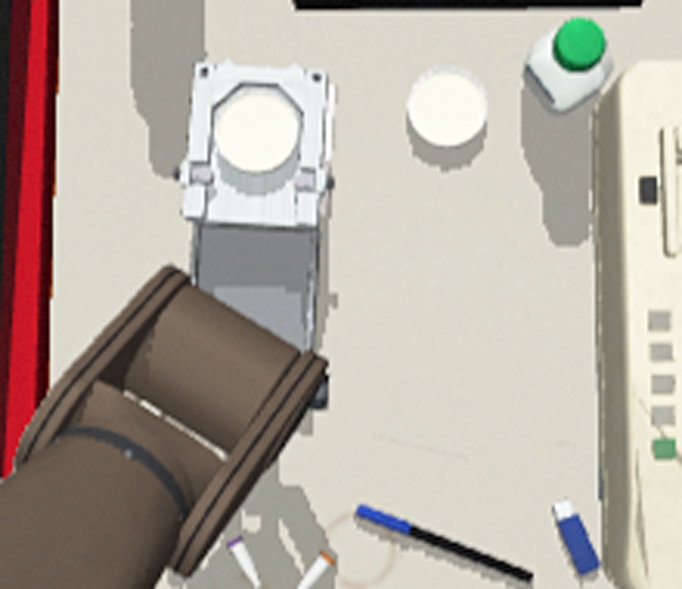

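View pics/w5.png

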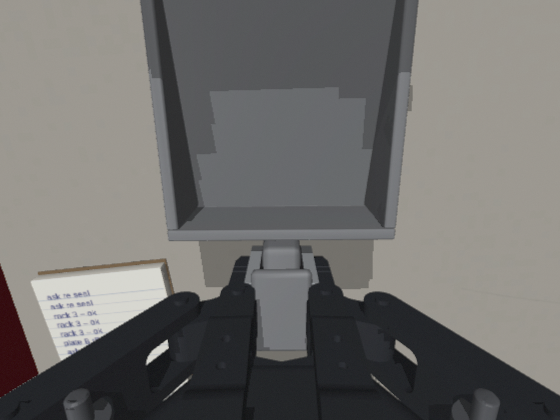

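```bash
python3 - <<'E'
from h import *
f=lambda u,v,z: np.round(unproj('top',(170+u/3.1,120+v/3.1),z),4)[:2]
a,b=f(193,240,.04),f(319,247,.04);print(a,b)
c=np.array([.626,-.162]);y=-.065
for p in(a,b):
  d=p-c;print(d[0]*np.cos(y)+d[1]*np.sin(y),-d[0]*np.sin(y)+d[1]*np.cos(y))
E
python3 -m crank '0 -4 0 0 0 0; 0 -4 0 0 0 0; 0 -2 0 0 0 0;0 0 0 0 0 0'
```

```text
[ 0.5526 -0.1101] [ 0.5471 -0.206 ]
-0.07661612208099874 0.04702275871606749
-0.07587539591693519 -0.04903197216560158
time: 6.22
eef_pos: [0.4487, -0.152, 0.0223]
tcp_rot: [-0.684, 0.73, 0.0, -0.0]
contact_force: [0.6, 0.2, -2.3]
opening: 0.174
```

Centred to about 1 mm. Lower the tray and creep to contact.

```bash
python3 -m crank '0 0 1 0 0 0; 0 -2 0 0 0 0; 0 0 0 0 0 0'; python3 -m crank '0 -2 0 0 0 0; 0 0 0 0 0 0';python3 -m crank '0 -2 0 0 0 0; 0 0 0 0 0 0';python3 -m crank '0 -2 0 0 0 0; 0 0 0 0 0 0'
```

```text
time: 6.6
eef_pos: [0.4509, -0.1522, 0.0215]
tcp_rot: [-0.684, 0.73, -0.0, 0.0]
contact_force: [0.2, 0.6, -0.9]
opening: 0.173
time: 6.85
eef_pos: [0.4522, -0.152, 0.0215]
tcp_rot: [-0.684, 0.73, 0.001, -0.0]
contact_force: [-3.2, 0.4, 3.3]
opening: 0.173
time: 7.1
eef_pos: [0.4523, -0.1518, 0.0215]
tcp_rot: [-0.684, 0.73, 0.003, -0.002]
contact_force: [-11.0, 0.5, 10.3]
opening: 0.176
time: 7.35
eef_pos: [0.4525, -0.1515, 0.0214]
tcp_rot: [-0.684, 0.729, 0.005, -0.003]
contact_force: [-18.0, 0.7, 16.1]
opening: 0.174
```

```bash
python3 -m crank '0 4 0 0 0 0; 0 0 0 0 0 0'; python3 -m crank '0 0 0 0 0 0;0 0 0 0 0 0; 0 0 0 0 0 0' 0.0; python3 -m crank '0 0 -20 0 0 0; 0 0 -45 0 0 0; 0 0 -50 0 0 0;0 0 -50 0 0 0;0 0 -15 0 0 0'; python3 - <<'E'
from h import *
st(); shot('wrist','w6.png')
E
```

```text
time: 7.6
eef_pos: [0.4525, -0.1521, 0.0214]
tcp_rot: [-0.684, 0.73, -0.0, 0.0]
contact_force: [-2.3, -0.4, 1.6]
opening: 0.176
time: 7.98
eef_pos: [0.4529, -0.1522, 0.0214]
tcp_rot: [-0.684, 0.73, -0.0, 0.0]
contact_force: [0.1, -0.2, -0.3]
opening: 0.501
time: 8.6
eef_pos: [0.4544, -0.1531, 0.2054]
tcp_rot: [-0.684, 0.73, -0.004, 0.001]
contact_force: [0.9, 0.2, -0.1]
opening: 0.499
t8.60 p [ 0.4544 -0.1531  0.2054] rot [[-0.065, -0.998, 0.007], [-0.998, 0.065, -0.004], [0.003, -0.007, -1.0]] F [ 0.9  0.2 -0.1] M [-0.01 -0.05 -0.03] op 0.4987631004493092 q [-0.537 -0.136  2.074  0.     1.196  1.099]
```

View pics/w6.png

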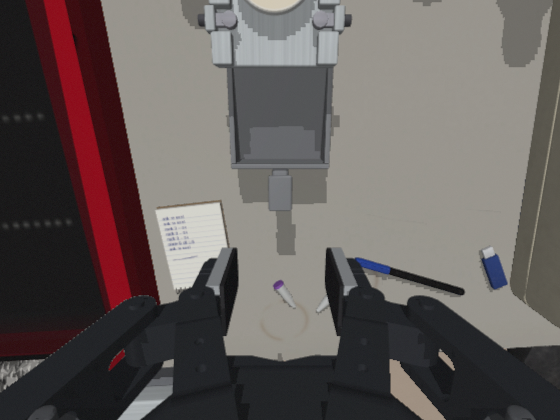

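```bash
python3 -m crank '0 -40 0 0 0 0; 0 -50 0 0 0 0; 0 -30 0 0 0 0;0 0 0 0 0 0' -1 60; python3 - <<'E'
from h import *
st(); shot('wrist','w7.png')
for n in['dish','stand','plungers','back_stop']: print(n,[(np.round(np.array(x['xy'])*[560,420],1).tolist(),round(x['p'],2)) for x in optics.recognise('wrist',n)[:2]])
E
```

```text
time: 9.15
eef_pos: [0.5725, -0.1596, 0.1984]
tcp_rot: [-0.684, 0.729, 0.002, -0.001]
contact_force: [-0.5, 1.1, -0.1]
opening: -0.0
t9.15 p [ 0.5725 -0.1596  0.1984] rot [[-0.064, -0.998, -0.004], [-0.998, 0.064, 0.002], [-0.002, 0.004, -1.0]] F [-0.5  1.1 -0.1] M [ 0.03  0.01 -0.05] op -0.00016446570626929587 q [-0.442  0.142  1.808 -0.     1.196  1.193]
dish [([277.9, 125.3], 0.84), ([176.7, 299.8], 0.63)]
stand [([281.8, 165.4], 0.89)]
plungers [([275.2, 164.4], 0.85)]
back_stop [([285.6, 164.8], 0.61)]
```

View pics/w7.png

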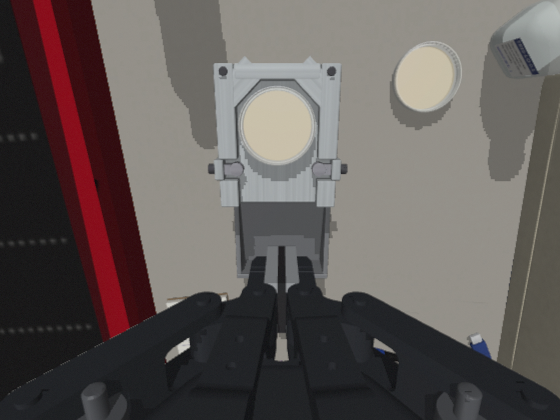

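```bash
python3 - <<'E'
from h import *
f=lambda u,v,z: unproj('wrist',(u,v),z)
d=f(278,125,.074);print('dish',d, [f(*p,.074).round(4) for p in[(239,125),(317,125),(278,86),(278,164)]])
S=[f(*p,.074)[:2] for p in[(215,65),(340,64),(335,206),(220,206)]];print(np.round(S,4))
a=(S[0]+S[1]-S[2]-S[3])/2;b=(S[0]-S[1]+S[3]-S[2])/2
print(np.arctan2(a[1],a[0]),np.arctan2(-b[0],b[1]),np.linalg.norm(a),np.linalg.norm(b))
print('lip mid',f(285,202,.06), 'plung',f(234,168,.067),f(322,168,.067))
print('chan walls',[f(*p,.074).round(4) for p in[(238,195),(316,195),(236,110),(319,110)]])
E
```

```text
dish [ 0.63125259 -0.1612921   0.074     ] [array([ 0.6334, -0.1293,  0.074 ]), array([ 0.6291, -0.1933,  0.074 ]), array([ 0.6613, -0.1634,  0.074 ]), array([ 0.5991, -0.1591,  0.074 ])]
[[ 0.6799 -0.1154]
 [ 0.6742 -0.2127]
 [ 0.5584 -0.2068]
 [ 0.5652 -0.1053]]
-0.0693341456202887 -0.0625468310443705 0.11552009022150427 0.09962276142143281
lip mid [ 0.56090768 -0.16279737  0.06      ] plung [ 0.59692587 -0.12021     0.067     ] [ 0.59182853 -0.19713887  0.067     ]
chan walls [array([ 0.5741, -0.1222,  0.074 ]), array([ 0.5696, -0.1904,  0.074 ]), array([ 0.6453, -0.1281,  0.074 ]), array([ 0.6408, -0.1953,  0.074 ])]
```

```bash
python3 -m crank '-2 -35 0 0 0 0; 0 -36 0 0 0 0; 0 0 50 0 0 0;0 0 45 0 0 0; 0 0 0 0 0 0'; python3 -m crank '0 0 0 0 0 0'; python3 - <<'E'
from h import *
st()
E
```

```text
time: 10.02
eef_pos: [0.6394, -0.1613, 0.1015]
tcp_rot: [-0.684, 0.73, 0.005, -0.002]
contact_force: [0.3, 0.6, -0.0]
opening: -0.002
time: 10.15
eef_pos: [0.6439, -0.1631, 0.1085]
tcp_rot: [-0.684, 0.73, -0.001, 0.001]
contact_force: [0.6, 0.5, -0.0]
opening: -0.003
t10.15 p [ 0.6439 -0.1631  0.1085] rot [[-0.065, -0.998, 0.003], [-0.998, 0.065, -0.001], [0.001, -0.003, -1.0]] F [ 0.6  0.5 -0. ] M [ 0.02 -0.06  0.01] op -0.0027431116494795096 q [-0.401  0.38   1.694  0.     1.065  1.236]
```

```bash
python3 -m crank '0 0 7 0 0 0; 0 0 6 0 0 0; 0 0 5 0 0 0;0 0 3 0 0 0; 0 0 0 0 0 0'; python3 -m crank '0 0 2 0 0 0;0 0 0 0 0 0'; python3 -m crank '0 0 1 0 0 0;0 0 0 0 0 0';
```

```text
time: 10.78
eef_pos: [0.643, -0.1625, 0.0848]
tcp_rot: [-0.684, 0.73, 0.0, -0.0]
contact_force: [0.0, 0.3, -0.7]
opening: -0.001
time: 11.02
eef_pos: [0.6432, -0.1625, 0.0832]
tcp_rot: [-0.684, 0.73, 0.0, -0.0]
contact_force: [0.0, -0.4, -0.4]
opening: 0.005
time: 11.28
eef_pos: [0.6432, -0.1626, 0.0823]
tcp_rot: [-0.684, 0.73, 0.0, -0.0]
contact_force: [-0.5, 0.4, 0.4]
opening: -0.0
```

```bash
python3 -m crank '0 0 1.5 0 0 0;0 0 1.5 0 0 0;0 0 1.5 0 0 0;0 0 0 0 0 0'; for i in 1; do python3 -m crank '0 0 1 0 0 0;0 0 0 0 0 0'; done
```

```text
time: 11.78
eef_pos: [0.6431, -0.1625, 0.0776]
tcp_rot: [-0.684, 0.73, 0.0, -0.0]
contact_force: [-0.4, 0.7, 0.5]
opening: -0.001
time: 12.02
eef_pos: [0.6432, -0.1625, 0.0768]
tcp_rot: [-0.684, 0.73, 0.0, -0.0]
contact_force: [0.0, 1.0, 0.8]
opening: 0.001
```

```bash
python3 -m crank '0 0 1 0 0 0;0 0 0 0 0 0'; python3 -m crank '0 0 1 0 0 0;0 0 0 0 0 0'
```

```text
time: 12.28
eef_pos: [0.6432, -0.1625, 0.0757]
tcp_rot: [-0.684, 0.73, 0.0, -0.0]
contact_force: [0.5, -0.2, 0.4]
opening: 0.0
time: 12.52
eef_pos: [0.6432, -0.1625, 0.0747]
tcp_rot: [-0.684, 0.73, 0.0, -0.0]
contact_force: [0.4, 0.1, 0.6]
opening: -0.002
```

```bash
python3 -m crank '0 0 0.5 0 0 0;0 0 0 0 0 0'; python3 -m crank '0 0 0.5 0 0 0;0 0 0 0 0 0';python3 -m crank '0 0 0.5 0 0 0;0 0 0 0 0 0'
```

```text
time: 12.78
eef_pos: [0.6433, -0.1626, 0.0744]
tcp_rot: [-0.684, 0.73, -0.0, 0.0]
contact_force: [0.4, -0.2, 0.4]
opening: 0.003
time: 13.02
eef_pos: [0.6433, -0.1626, 0.0743]
tcp_rot: [-0.684, 0.73, 0.0, -0.0]
contact_force: [-1.6, -0.7, 2.9]
opening: 0.003
time: 13.28
eef_pos: [0.6433, -0.1626, 0.0743]
tcp_rot: [-0.684, 0.73, 0.0, -0.0]
contact_force: [-3.1, 0.5, 4.9]
opening: 0.005
```

```bash
python3 -m crank '0 0 1 0 0 0;0 0 0 0 0 0'; python3 -m crank '0 0 0.7 0 0 0;0 0 0 0 0 0'
```

```text
time: 13.52
eef_pos: [0.6434, -0.1626, 0.0743]
tcp_rot: [-0.684, 0.73, 0.0, -0.0]
contact_force: [-5.0, 1.1, 8.6]
opening: -0.003
time: 13.78
eef_pos: [0.6434, -0.1626, 0.0743]
tcp_rot: [-0.684, 0.73, 0.0, -0.0]
contact_force: [-5.6, 1.8, 12.0]
opening: 0.003
```

```bash
python3 -m crank '0 1.5 0.3 0 0 0;0 0 0 0 0 0'; python3 -m crank '0 1.5 0.3 0 0 0;0 0 0 0 0 0'
```

```text
time: 14.02
eef_pos: [0.6434, -0.1626, 0.0743]
tcp_rot: [-0.684, 0.73, -0.002, 0.001]
contact_force: [-1.5, 2.4, 9.1]
opening: -0.001
time: 14.28
eef_pos: [0.6433, -0.1626, 0.0743]
tcp_rot: [-0.683, 0.73, -0.003, 0.002]
contact_force: [1.7, 2.8, 8.8]
opening: 0.0
```

```bash
python3 -m crank '0 0.5 1.0 0 0 0;0 0 0 0 0 0'; python3 -m crank '0 1 0.5 0 0 0;0 0 0 0 0 0'
```

```text
time: 14.52
eef_pos: [0.6433, -0.1627, 0.0743]
tcp_rot: [-0.684, 0.73, -0.004, 0.003]
contact_force: [1.0, 3.2, 10.1]
opening: -0.0
time: 14.78
eef_pos: [0.6433, -0.1627, 0.0743]
tcp_rot: [-0.683, 0.73, -0.005, 0.004]
contact_force: [3.0, 2.8, 10.3]
opening: -0.001
```

```bash
python3 -m crank '0 0 0.8 0 0 0;0 0 0 0 0 0'; python3 -m crank '0 0.5 0.8 0 0 0;0 0 0 0 0 0'; python3 - <<'E'
from h import *
st()
E
```

```text
time: 15.02
eef_pos: [0.6433, -0.1627, 0.0742]
tcp_rot: [-0.684, 0.73, -0.005, 0.003]
contact_force: [1.8, 3.5, 12.5]
opening: -0.001
time: 15.28
eef_pos: [0.6433, -0.1627, 0.0742]
tcp_rot: [-0.683, 0.73, -0.005, 0.004]
contact_force: [1.1, 3.2, 14.9]
opening: -0.001
t15.28 p [ 0.6433 -0.1627  0.0742] rot [[-0.066, -0.998, 0.012], [-0.998, 0.066, -0.002], [0.001, -0.013, -1.0]] F [ 1.1  3.2 14.9] M [ 0.69 -0.17  0.01] op -0.0011958291378154646 q [-0.401  0.416  1.716  0.003  0.997  1.233]
```

```bash
python3 -m crank '-0.4 1.5 0.5 0 0 0;0 0 0 0 0 0'; python3 -m crank '-0.4 1 0.4 0 0 0;0 0 0 0 0 0'
```

```text
time: 15.52
eef_pos: [0.6433, -0.1627, 0.0743]
tcp_rot: [-0.683, 0.73, -0.007, 0.005]
contact_force: [4.7, 2.3, 13.0]
opening: -0.002
time: 15.78
eef_pos: [0.6432, -0.1627, 0.0743]
tcp_rot: [-0.683, 0.73, -0.008, 0.005]
contact_force: [6.9, 2.0, 13.3]
opening: -0.001
```

```bash
python3 - <<'E'
from h import *
shot('wrist','w8.png');a=shot('scene','s8.png')[160:250,280:400]; cv2.imwrite('pics/s8z.png',cv2.resize(a[:,:,::-1],(0,0),fx=6,fy=6,interpolation=cv2.INTER_CUBIC))
E
```

```text
(no output)
```

View pics/w8.png

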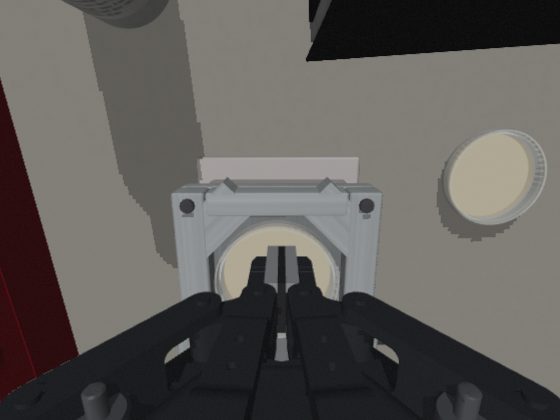

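View pics/s8z.png

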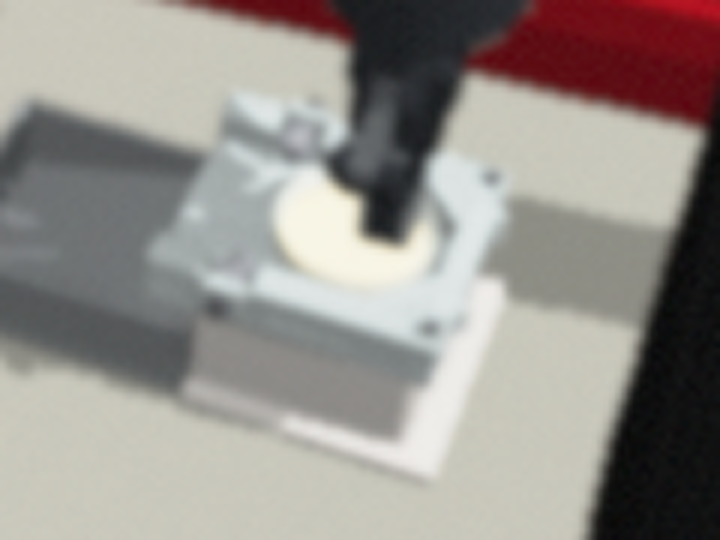

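```bash
python3 -m crank '-0.3 1 0.6 0 0 0;0 0 0 0 0 0'; python3 -m crank '0 1 0.5 0 0 0;0 0 0 0 0 0'
```

```text
time: 16.12
eef_pos: [0.643, -0.1627, 0.0743]
tcp_rot: [-0.683, 0.73, -0.009, 0.006]
contact_force: [7.1, 2.3, 14.7]
opening: 0.001
time: 16.38
eef_pos: [0.6424, -0.1628, 0.0743]
tcp_rot: [-0.683, 0.73, -0.01, 0.006]
contact_force: [7.3, 0.9, 15.1]
opening: -0.005
```

```bash
python3 -m crank '0 1.5 0.3 0 0 0;0 0 0 0 0 0'; python3 -m crank '0 2 0.2 0 0 0;0 0 0 0 0 0';  python3 - <<'E'
from h import *
st();shot('wrist','w9.png')
E
```

```text
time: 16.62
eef_pos: [0.6412, -0.1631, 0.0743]
tcp_rot: [-0.683, 0.73, -0.01, 0.006]
contact_force: [7.3, 1.4, 16.0]
opening: -0.001
time: 16.88
eef_pos: [0.6394, -0.1632, 0.0743]
tcp_rot: [-0.683, 0.73, -0.011, 0.006]
contact_force: [7.1, -0.3, 16.5]
opening: 0.002
t16.88 p [ 0.6394 -0.1632  0.0743] rot [[-0.066, -0.998, 0.024], [-0.998, 0.066, -0.007], [0.006, -0.024, -1.0]] F [ 7.1 -0.3 16.5] M [ 0.07 -1.32 -0.05] op 0.0022010602497703324 q [-0.404  0.403  1.734  0.003  0.98   1.231]
```

View pics/w9.png

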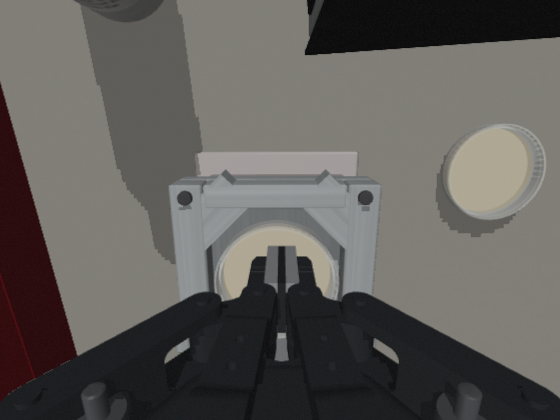

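```bash
python3 -m crank '0 2 0 0 0 0;0 2 0 0 0 0'; python3 -m crank '0 2 0 0 0 0;0 2 0 0 0 0'
```

```text
time: 17.18
eef_pos: [0.6355, -0.1632, 0.0743]
tcp_rot: [-0.683, 0.73, -0.011, 0.006]
contact_force: [8.6, -0.3, 14.9]
opening: 0.002
time: 17.42
eef_pos: [0.6315, -0.1631, 0.0743]
tcp_rot: [-0.683, 0.73, -0.011, 0.006]
contact_force: [7.8, -0.8, 15.4]
opening: 0.0
```

```bash
python3 -m crank '-0.3 2 0 0 0 0;-0.3 2 0 0 0 0'; python3 -m crank '-0.3 2 0 0 0 0;0 2 0 0 0 0'; python3 -m crank '0 2 0 0 0 0;0 2 0 0 0 0'
```

```text
time: 17.68
eef_pos: [0.6276, -0.1626, 0.0743]
tcp_rot: [-0.683, 0.73, -0.011, 0.006]
contact_force: [6.8, -1.5, 15.3]
opening: -0.002
time: 17.92
eef_pos: [0.6237, -0.162, 0.0743]
tcp_rot: [-0.683, 0.73, -0.012, 0.006]
contact_force: [8.2, -0.5, 15.6]
opening: -0.001
time: 18.18
eef_pos: [0.6201, -0.1616, 0.0743]
tcp_rot: [-0.683, 0.73, -0.012, 0.006]
contact_force: [9.6, 0.3, 14.8]
opening: -0.0
```

```bash
python3 -m crank '0 1 0.5 0 0 0;0 1 0.2 0 0 0'; python3 -m crank '0 1 0.3 0 0 0;0 1 0.3 0 0 0'
```

```text
time: 18.42
eef_pos: [0.6194, -0.1616, 0.0743]
tcp_rot: [-0.683, 0.73, -0.013, 0.008]
contact_force: [12.5, -0.5, 15.6]
opening: 0.002
time: 18.68
eef_pos: [0.6182, -0.1617, 0.0743]
tcp_rot: [-0.683, 0.73, -0.014, 0.008]
contact_force: [12.1, 0.4, 17.1]
opening: -0.001
```

```bash
python3 - <<'E'
from h import *
shot('wrist','w10.png')
E
```

```text
(no output)
```

View pics/w10.png

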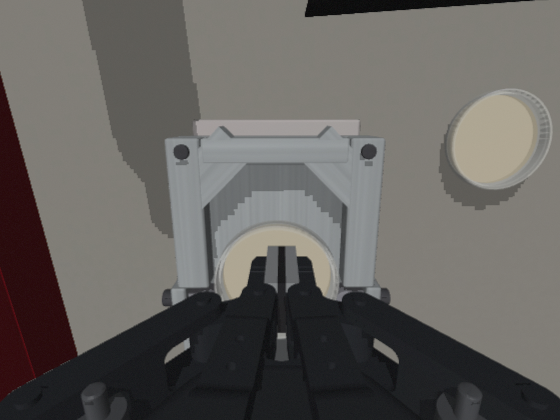

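```bash
python3 -m crank '0 1 0 0 0 0;0 0.5 0 0 0 0'; python3 -m crank '0 1 0 0 0 0;0 0.5 0 0 0 0'
```

```text
time: 18.98
eef_pos: [0.6166, -0.1617, 0.0743]
tcp_rot: [-0.683, 0.73, -0.014, 0.008]
contact_force: [10.7, 0.0, 16.4]
opening: -0.001
time: 19.23
eef_pos: [0.6151, -0.1616, 0.0743]
tcp_rot: [-0.683, 0.73, -0.014, 0.008]
contact_force: [11.2, 0.4, 17.0]
opening: -0.002
```

```bash
python3 -m crank '0 1 0 0 0 0;0 1 -0.1 0 0 0'; python3 -m crank '0 1 -0.1 0 0 0;0 1 0 0 0 0';python3 -m crank '0 1 -0.1 0 0 0;0 1 0 0 0 0'
```

```text
time: 19.48
eef_pos: [0.613, -0.1615, 0.0743]
tcp_rot: [-0.683, 0.73, -0.014, 0.008]
contact_force: [13.0, -0.4, 17.0]
opening: 0.003
time: 19.73
eef_pos: [0.6108, -0.1614, 0.0743]
tcp_rot: [-0.683, 0.73, -0.014, 0.007]
contact_force: [11.0, 0.2, 16.5]
opening: -0.003
time: 19.98
eef_pos: [0.6087, -0.1613, 0.0743]
tcp_rot: [-0.683, 0.73, -0.014, 0.007]
contact_force: [10.8, -0.0, 16.6]
opening: -0.001
```

```bash
python3 -m crank '0 1.5 -0.2 0 0 0;0 1 0 0 0 0'; python3 -m crank '0 1.5 -0.2 0 0 0;0 1 0 0 0 0';python3 -m crank '0 1 -0.1 0 0 0;0 1 0 0 0 0'
```

```text
time: 20.23
eef_pos: [0.6059, -0.1611, 0.0743]
tcp_rot: [-0.683, 0.73, -0.013, 0.007]
contact_force: [10.4, -0.3, 15.3]
opening: 0.003
time: 20.48
eef_pos: [0.6031, -0.1609, 0.0743]
tcp_rot: [-0.683, 0.73, -0.013, 0.007]
contact_force: [9.7, 0.4, 15.7]
opening: 0.003
time: 20.72
eef_pos: [0.6009, -0.1607, 0.0743]
tcp_rot: [-0.683, 0.73, -0.013, 0.007]
contact_force: [10.4, -0.0, 16.8]
opening: -0.004
```

```bash
python3 -m crank '0 1.5 -0.3 0 0 0;0 1 -0.1 0 0 0'; python3 -m crank '0 1.5 -0.1 0 0 0;0 1 0 0 0 0';python3 -m crank '0 1 -0.1 0 0 0;0 1 0 0 0 0'; python3 - <<'E'
from h import *
shot('wrist','w11.png');a=shot('scene','s11.png')[160:250,280:400]; cv2.imwrite('pics/s11z.png',cv2.resize(a[:,:,::-1],(0,0),fx=6,fy=6,interpolation=cv2.INTER_CUBIC))
E
```

```text
time: 20.98
eef_pos: [0.5979, -0.1604, 0.0743]
tcp_rot: [-0.683, 0.73, -0.012, 0.006]
contact_force: [7.8, -0.8, 16.4]
opening: 0.0
time: 21.22
eef_pos: [0.5951, -0.1601, 0.0743]
tcp_rot: [-0.683, 0.73, -0.012, 0.006]
contact_force: [8.9, 0.1, 16.4]
opening: 0.001
time: 21.48
eef_pos: [0.593, -0.1599, 0.0742]
tcp_rot: [-0.683, 0.73, -0.012, 0.006]
contact_force: [8.2, 0.4, 16.4]
opening: -0.0
```

View pics/w11.png

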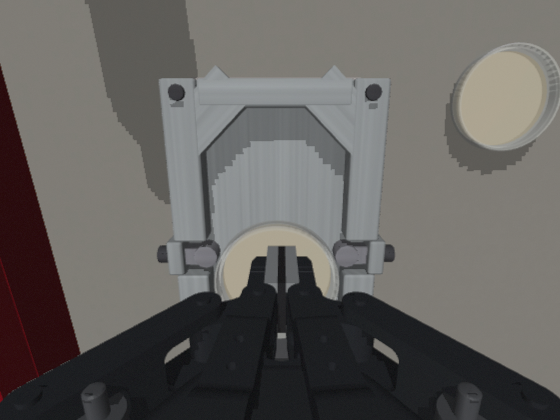

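View pics/s11z.png

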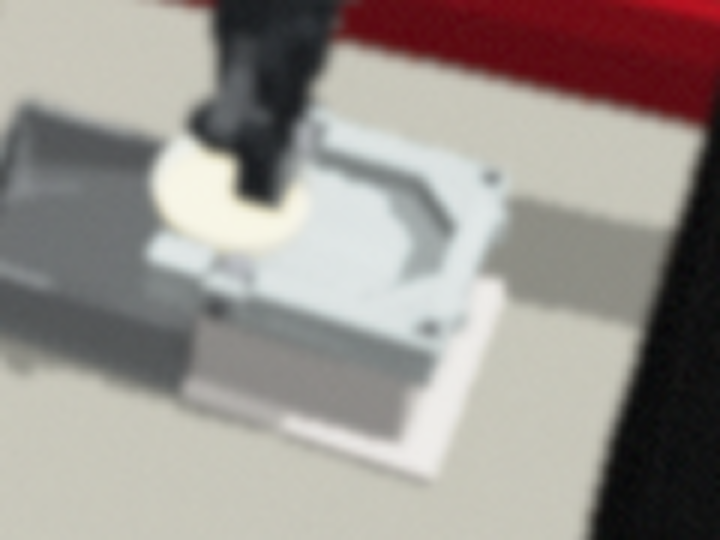

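```bash
python3 -m crank '0 2 -0.2 0 0 0;0 2 -0.2 0 0 0'; python3 -m crank '0 2 -0.2 0 0 0;0 2 -0.2 0 0 0';python3 -m crank '0 2 -0.1 0 0 0;0 2 0 0 0 0'
```

```text
time: 21.82
eef_pos: [0.5886, -0.1597, 0.0743]
tcp_rot: [-0.683, 0.73, -0.011, 0.006]
contact_force: [7.0, -0.2, 15.4]
opening: 0.001
time: 22.08
eef_pos: [0.5842, -0.1594, 0.0743]
tcp_rot: [-0.683, 0.73, -0.011, 0.005]
contact_force: [7.8, -0.1, 14.8]
opening: -0.0
time: 22.32
eef_pos: [0.5802, -0.1591, 0.0743]
tcp_rot: [-0.683, 0.73, -0.011, 0.005]
contact_force: [7.4, -1.2, 14.9]
opening: -0.002
```

```bash
python3 -m crank '0 1.5 -0.4 0 0 0;0 1.5 -0.3 0 0 0'; python3 -m crank '0 1.5 -0.2 0 0 0;0 1.5 0 0 0 0'; python3 - <<'E'
from h import *
a=shot('scene','s12.png')[160:250,250:370]; cv2.imwrite('pics/s12z.png',cv2.resize(a[:,:,::-1],(0,0),fx=6,fy=6,interpolation=cv2.INTER_CUBIC)); shot('wrist','w12.png')
E
```

```text
time: 22.58
eef_pos: [0.5765, -0.1588, 0.0743]
tcp_rot: [-0.683, 0.73, -0.01, 0.005]
contact_force: [5.6, -0.1, 13.7]
opening: 0.002
time: 22.82
eef_pos: [0.5734, -0.1585, 0.0743]
tcp_rot: [-0.683, 0.73, -0.01, 0.005]
contact_force: [6.5, -0.8, 13.3]
opening: -0.001
```

View pics/s12z.png

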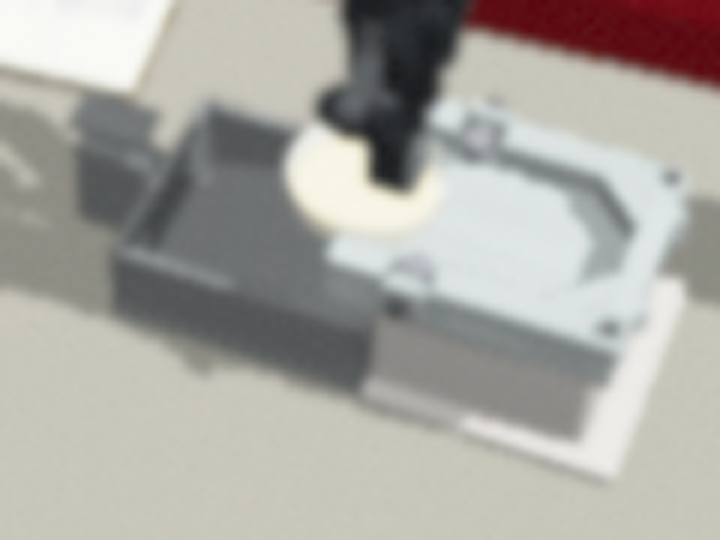

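View pics/w12.png

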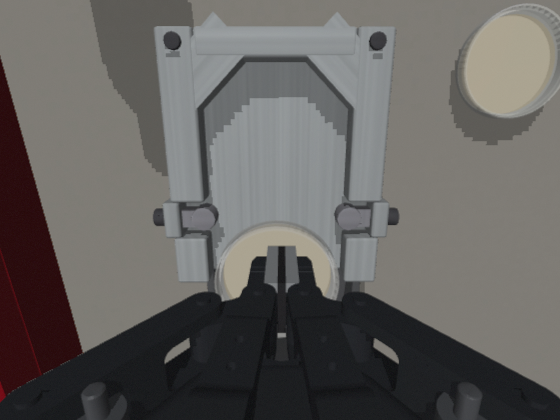

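```bash
python3 -m crank '0 1.5 -0.4 0 0 0;0 1.5 -0.2 0 0 0'; python3 -m crank '0 1.5 -0.2 0 0 0;0 1 0 0 0 0'; python3 - <<'E'
from h import *
a=shot('scene','s13.png')[160:250,250:370]; cv2.imwrite('pics/s13z.png',cv2.resize(a[:,:,::-1],(0,0),fx=6,fy=6,interpolation=cv2.INTER_CUBIC))
E
```

```text
time: 23.18
eef_pos: [0.5697, -0.1581, 0.0743]
tcp_rot: [-0.683, 0.73, -0.009, 0.004]
contact_force: [6.0, -0.8, 12.7]
opening: -0.004
time: 23.42
eef_pos: [0.567, -0.1579, 0.0743]
tcp_rot: [-0.683, 0.73, -0.009, 0.004]
contact_force: [5.6, -0.0, 13.1]
opening: -0.003
```

View pics/s13z.png

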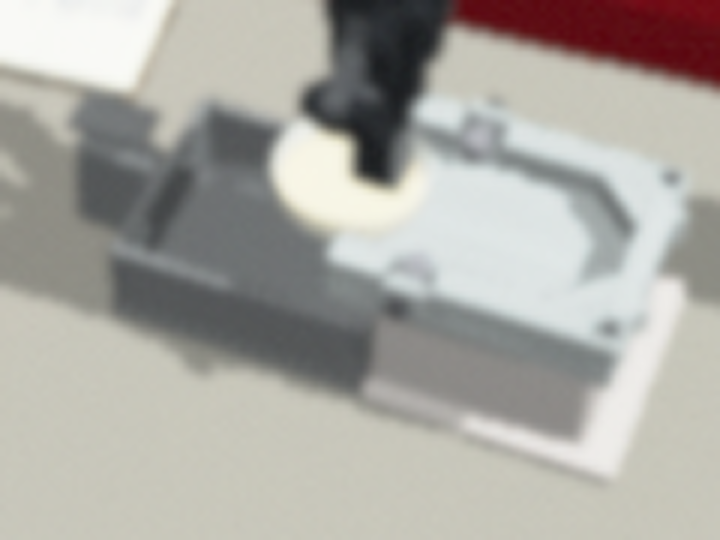

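```bash
python3 -m crank '0 0 -20 0 0 0; 0 0 -40 0 0 0;0 0 -40 0 0 0;0 0 0 0 0 0'; python3 - <<'E'
from h import *
a=shot('scene','s14.png')[160:250,250:370]; cv2.imwrite('pics/s14z.png',cv2.resize(a[:,:,::-1],(0,0),fx=6,fy=6,interpolation=cv2.INTER_CUBIC)); shot('wrist','w14.png'); st()
E
```

```text
time: 23.98
eef_pos: [0.5618, -0.1559, 0.1724]
tcp_rot: [-0.684, 0.73, -0.003, 0.001]
contact_force: [0.5, 0.2, 0.2]
opening: 0.002
t24.07 p [ 0.5594 -0.1548  0.1678] rot [[-0.065, -0.998, -0.001], [-0.998, 0.065, 0.0], [-0.0, 0.001, -1.0]] F [-0.9  0.1 -0.6] M [ 0.01 -0.03  0.01] op 0.0014878936737901455 q [-0.445  0.141  1.868 -0.     1.133  1.191]
```

View pics/s14z.png

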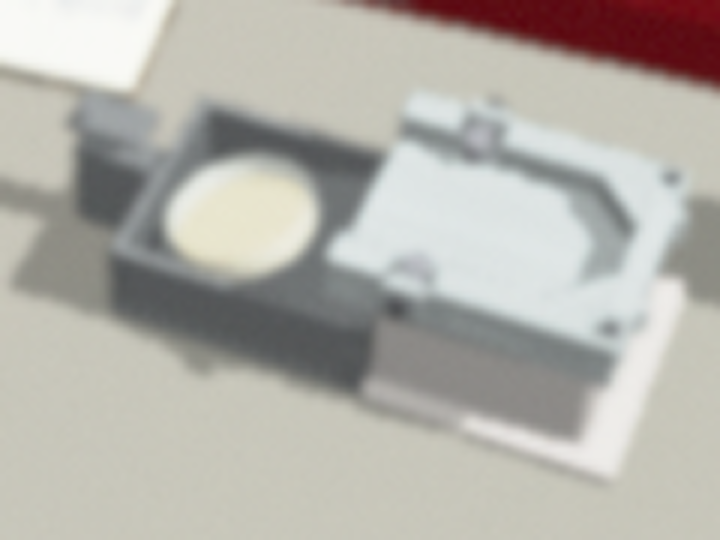

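View pics/w14.png

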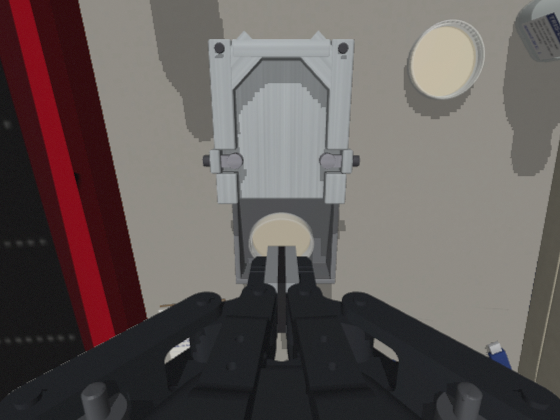

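```bash
python3 -m crank '0 0 -40 0 0 0; 0 40 -20 0 0 0;0 45 0 0 0 0;0 15 0 0 0 0;0 0 0 0 0 0'; python3 -m crank '0 0 0 0 0 0;0 0 0 0 0 0;0 0 0 0 0 0';python3 - <<'E'
from h import *
st(); shot('wrist','w15.png')
E
```

```text
time: 24.7
eef_pos: [0.4595, -0.1483, 0.2268]
tcp_rot: [-0.683, 0.73, 0.001, -0.0]
contact_force: [-0.2, 1.0, 0.9]
opening: -0.003
time: 25.08
eef_pos: [0.4608, -0.1486, 0.2279]
tcp_rot: [-0.684, 0.73, 0.0, -0.0]
contact_force: [0.3, 0.0, -0.1]
opening: -0.001
t25.07 p [ 0.4608 -0.1486  0.2279] rot [[-0.065, -0.998, -0.0], [-0.998, 0.065, 0.0], [-0.0, 0.0, -1.0]] F [ 0.3  0.  -0.1] M [ 0.04  0.05 -0.  ] op -0.0007134141953032575 q [-0.522 -0.142  2.036  0.     1.248  1.114]
```

View pics/w15.png

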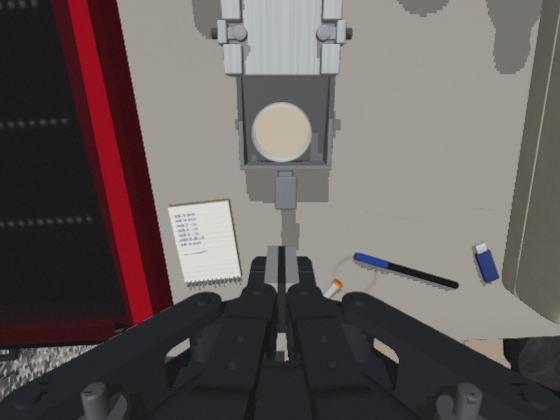

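```bash
python3 - <<'E'
from h import *
c=np.array([.626,-.161]);y=-.066
def s(p):
  d=p[:2]-c; return np.round([d[0]*np.cos(y)+d[1]*np.sin(y),-d[0]*np.sin(y)+d[1]*np.cos(y)],4)
L,Rr=s(unproj('wrist',(240,168),.04)),s(unproj('wrist',(331,168),.04)); print('front edge',L,Rr,'-> tray_back x',(L+Rr)[0]/2+.11,'y',(L+Rr)[1]/2,'yaw',(Rr-L)[0]/.096)
print('dish',s(unproj('wrist',(282,132),.027)),'gripcap',s(unproj('wrist',(285,209),.052)))
E
```

```text
front edge [-0.1524  0.0444] [-0.1523 -0.051 ] -> tray_back x -0.042349999999999985 y -0.0032999999999999974 yaw 0.001041666666666841
dish [-0.1163  0.0003] gripcap [-0.1936 -0.0028]
```

```bash
python3 - <<'E'
from h import *
print(ctrl.sign_off()); 
E
```

```text
the job is handed in; nothing more can be done
None
```

The spent dish is lying in the discard tray, the tray stands against the stand, and I handed the job in at about 25 s. No verdict was reported.

- **Tray:** I gripped it by its block, slid it in front of the stand, turned it square and pushed it home, with contact felt at 3 to 18 N. It was then released.
- **Dish:** I pressed on the rear half of the lid with the shut fingers, about 13 to 17 N down. I dragged the dish flat past the plungers and over the lip, then lifted the fingers so it tipped into the tray. The highest total finger force I read was about 21 N, under the 25 N limit. Forces were only read at the end of each short move, so peaks in between were not seen.
- **Last checks, tray:** In the last wrist picture, measured in the stand's frame, the tray's back is at x ≈ -42 mm and y ≈ -3 mm. Its yaw error is under 0.01 rad.
- **Last checks, dish:** The dish is about 16 mm in front of the tray's centre and 4 mm to the side, so it is inside the walls. It was at rest in the last picture, and the arm was clear of everything.
- **Bystanders:** The notepad, spare dish and bottle look undisturbed in the pictures. I did not re-measure their positions at the end.
- **Disagreement:** The x figure puts the tray back about 3 mm past the stand's front face at -45 mm, which cannot be real. I put this down to calibration and reading error.

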